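# Size a suspension bush in the stepped hole gauge

### The arm

A 6-joint arm with a two-finger parallel gripper is mounted at the origin on the work surface. World frame = base frame: x ahead of the robot, y to its left, z up, the work surface at z = 0. Lengths are in m, angles in degrees, forces in N, time in s.
With the tool pointing down it reaches from about 0.35 to 0.875 m from the base axis. Payload 4.2 kg.
Tool frame: the origin (TCP) lies midway between the tips of the shut fingers; the grasp point (between the pads) lies r.grasp_offset behind it (r.grasp_offset is the distance from the TCP to the grasp point, in m); z points along the fingers, x is the direction in which the jaws open and shut, and the axes are right-handed (so a half turn about z gives the same grasp; the last joint's range is limited). The gripper opens to 87 mm and grips with 3 to 60 N. Pads are 19 mm wide; open, the fingers measure 117 mm over their backs; the gripper's body (75 mm by 190 mm) begins 51 mm behind the grasp point.
Start: joints at [-48.323, 22.042, 0.453, 0, -68.411, -14.817], TCP at [0.282, -0.558, 0.223] pointing down, gripper open.
Joint ranges: [-179.83, 179.83], [-69.29, 118.12], [-61.27, 80.66], [-181.25, 117.63], [-171.15, -9.14], [-177.46, 177.46]. Speed limits (degrees/s): [159.86, 159.86, 180, 180, 180, 180].

### API

Orientations are given as a 3x3 rotation matrix whose columns are the frame's x, y, z axes.
In Python, from station import r gives the robot as it stands.
- The arm moves only by the tool drive_tool, never from a script. Its argument "commands" is one flat list of numbers, 5 for each row, row after row: the opening, from 0 (shut) to 1 (fully open), then the shift along the world's x, y, z normalised to -1 to 1, where 1 is 400 mm, then the turn about the world's z normalised to -1 to 1, where 1 is 1.5 rad. In form: [fingers, x, y, z, roll, fingers, x, y, z, roll, ...]. A call has 1 to 12 rows; each row is the pose to reach, as a shift and turn from the pose commanded when the call began; what a row does not reach only later rows make up. A row lasts 1/10 s, in which the tool goes at most 50 mm and 8.59 degrees, less where a joint would pass 70% of its speed; a pose out of reach is approached as far as the arm can. A call with a number of a shift or a turn outside -1 to 1 is refused whole. A call with a gripper value outside its range is refused whole. The fingers move at their own pace and stop on an object; the grip force is fixed at half the most. Time passes only in rows, so rows that repeat a pose let the fingers close. It gives the time, the measured TCP pose, the force and the opening at its end, in the units of the state.
- r.sense(): the state, without advancing time (a new reading comes with each control period).
- r.capture(name): name is "scene" or "side" or "wrist"; returns the picture (480x640x3 uint8, blue, green, red); there is no depth.
- r.get_calibration(name): a dict with "intrinsics" (3x3 intrinsics, pixels), "distortion" ([k1, k2, p1, p2, k3] as OpenCV has them; the pictures are not rectified), "eye" and "attitude" of the camera in the world. Camera axes: x right, y down, z forward; pixel columns grow to the right and rows downward; lengths in m; the calibration is good to about 2 mm. A picture is of the moment at which its call begins: read the wrist's pose just before it. get_calibration takes no time and is no camera call; for the wrist camera it gives the pose at the moment of the call.
- r.finish_job(): hands the job in, once; it reports no verdict.
The state is a dict: "time_s": time; "joints": joint angles; "joint_velocities": joint speeds; "effort": joint torques, N m; "tcp_pos": TCP position; "ee_rot": TCP orientation; "wrist_force": force on the tool from outside, world axes, zero at the start; "moment": the same for the moment, N m; "gripper_width": opening from 0.0 (shut) to 1.0 (fully open).
Only numpy, scipy, OpenCV 4.12 (cv2) and the standard library are available. Lean on these libraries where they do the work, as an engineer would, in place of code of your own. Each camera call takes 0.05 s, during which the arm holds its last target. There are 200 camera calls.

### The job

Find the size of the suspension bush that stands alone in the small bay of the parts tray: try it upright in the holes of the steel gauge block one after another, from the smallest upward and without skipping any, resting it on each hole only gently and feeling whether it enters. Leave it standing fully home in the first hole that takes it, and leave the other two bushes where they are in the tray.

Things in the scene. Friction and masses are not known exactly. Their poses are not given: they have to be found in the camera images.
- gauge: Steel gauge block fixed to the bench, 64 (x) by 270 (y) by 30 mm tall: a row of five round blind holes along y, 52 mm apart, 16 mm deep, diameters 26 to 42 mm, smallest at the +y end. A bush is 1.2 mm smaller than the hole it belongs to and at least 2.8 mm larger than the hole before. Never press a bush on it with over 40 N. Origin: centre of the underside. Place and yaw (within 0.35 rad) vary.
- hole1 (a point): Centre of the mouth of the gauge's hole 1, 26 mm in diameter, at the block's top face (30 mm above the bench), the smallest; axes as the gauge.
- hole2 (a point): Centre of the mouth of the gauge's hole 2, 30 mm in diameter, at the block's top face (30 mm above the bench); axes as the gauge.
- hole3 (a point): Centre of the mouth of the gauge's hole 3, 34 mm in diameter, at the block's top face (30 mm above the bench); axes as the gauge.
- hole4 (a point): Centre of the mouth of the gauge's hole 4, 38 mm in diameter, at the block's top face (30 mm above the bench); axes as the gauge.
- hole5 (a point): Centre of the mouth of the gauge's hole 5, 42 mm in diameter, at the block's top face (30 mm above the bench), the largest; axes as the gauge.
- tray: Grey sheet-metal parts tray fixed to the bench, 200 (x) by 80 mm (y), walls 14 mm tall, floor and walls 4 mm thick. A cross wall as tall, 34 mm from the centre towards -x, parts off a small bay at the -x end (60 by 72 mm inside, one bush) from a large bay (two bushes). Origin: centre of the underside. Place and yaw (within 0.35 rad) vary.
- small_bay (a point): Middle of the small bay's floor, 4 mm above the bench. The bush to be sized stands within 15 mm of it; the other two are more than 50 mm away.
- bush_a: One of three look-alike suspension bushes: upright steel cylinder 52 mm tall, solid, black rubber face round a steel inner tube. Outside diameter 28 to 38 mm, different for each and not known beforehand: to be found in the gauge. Lower edge bevelled 2 mm high, 1.2 mm in. 0.12 to 0.25 kg. Origin: centre of the underside; z up its axis. Which one stands in the small bay changes from run to run.
- bush_b: One of three look-alike suspension bushes: upright steel cylinder 52 mm tall, solid, black rubber face round a steel inner tube. Outside diameter 28 to 38 mm, different for each and not known beforehand: to be found in the gauge. Lower edge bevelled 2 mm high, 1.2 mm in. 0.12 to 0.25 kg. Origin: centre of the underside; z up its axis. Which one stands in the small bay changes from run to run.
- bush_c: One of three look-alike suspension bushes: upright steel cylinder 52 mm tall, solid, black rubber face round a steel inner tube. Outside diameter 28 to 38 mm, different for each and not known beforehand: to be found in the gauge. Lower edge bevelled 2 mm high, 1.2 mm in. 0.12 to 0.25 kg. Origin: centre of the underside; z up its axis. Which one stands in the small bay changes from run to run.
Not all that is in view belongs to the job. Leave any blue or yellow look-alike of the bush_b alone.

How it is judged (in metres and radians):
On the way, in this order (a step that is already met when the one before it is completed fails the run):
1. the bush is tried on hole 1, the smallest: within 6 mm of its centre, resting on the rim with more than 1 N (((horizontal distance between bush_a and hole1 below 0.006 m and z of bush_a in the frame of hole1 between -0.004 and 0.002 m and contact force between bush_a and gauge above 1 N) or (horizontal distance between bush_b and hole1 below 0.006 m and z of bush_b in the frame of hole1 between -0.004 and 0.002 m and contact force between bush_b and gauge above 1 N) or (horizontal distance between bush_c and hole1 below 0.006 m and z of bush_c in the frame of hole1 between -0.004 and 0.002 m and contact force between bush_c and gauge above 1 N))).
2. it is tried on hole 2 in the same way, or enters hole 2 (3 mm deep) if that is its own (((horizontal distance between bush_a and hole2 below 0.004 m and z of bush_a in the frame of hole2 below -0.003 m) or (horizontal distance between bush_b and hole2 below 0.006 m and z of bush_b in the frame of hole2 between -0.004 and 0.002 m and contact force between bush_b and gauge above 1 N) or (horizontal distance between bush_c and hole2 below 0.006 m and z of bush_c in the frame of hole2 between -0.004 and 0.002 m and contact force between bush_c and gauge above 1 N))).
3. it is tried on hole 3 in the same way, or enters hole 3 (3 mm deep) if that is its own, or is home in hole 2 (13 mm deep) (((horizontal distance between bush_a and hole2 below 0.004 m and z of bush_a in the frame of hole2 below -0.013 m) or (horizontal distance between bush_b and hole3 below 0.004 m and z of bush_b in the frame of hole3 below -0.003 m) or (horizontal distance between bush_c and hole3 below 0.006 m and z of bush_c in the frame of hole3 between -0.004 and 0.002 m and contact force between bush_c and gauge above 1 N))).
At the end, for the whole second after the job is handed in: The bush from the small bay stands in the smallest hole that takes it, at least 14 of its 16 mm deep, within 3 mm of the hole's centre, upright within 0.08 rad and at rest; the small bay is empty and the other two bushes are within 20 mm of where they were (((horizontal distance between bush_a and hole2 below 0.003 m and z of bush_a in the frame of hole2 below -0.014 m and angle between bush_a's own z axis and vertical below 0.08 rad and linear speed of bush_a below 0.01 m/s and distance of each of bush_b, bush_c from where it was at the start of the episode below 0.02 m and horizontal distance between each of bush_b, bush_c and small_bay above 0.035 m) or (horizontal distance between bush_b and hole3 below 0.003 m and z of bush_b in the frame of hole3 below -0.014 m and angle between bush_b's own z axis and vertical below 0.08 rad and linear speed of bush_b below 0.01 m/s and distance of each of bush_a, bush_c from where it was at the start of the episode below 0.02 m and horizontal distance between each of bush_a, bush_c and small_bay above 0.035 m) or (horizontal distance between bush_c and hole4 below 0.003 m and z of bush_c in the frame of hole4 below -0.014 m and angle between bush_c's own z axis and vertical below 0.08 rad and linear speed of bush_c below 0.01 m/s and distance of each of bush_a, bush_b from where it was at the start of the episode below 0.02 m and horizontal distance between each of bush_a, bush_b and small_bay above 0.035 m))); the robot touches nothing.
It fails at once if a bush is pressed on the gauge block with more than 40 N (contact force between any of bush_a, bush_b, bush_c and gauge above 40 N).
It fails at once if a bush goes into a larger hole than its own ((horizontal distance between bush_a and hole3 below 0.004 m and z of bush_a in the frame of hole3 below -0.006 m) or (horizontal distance between bush_a and hole4 below 0.004 m and z of bush_a in the frame of hole4 below -0.006 m) or (horizontal distance between bush_a and hole5 below 0.004 m and z of bush_a in the frame of hole5 below -0.006 m) or (horizontal distance between bush_b and hole4 below 0.004 m and z of bush_b in the frame of hole4 below -0.006 m) or (horizontal distance between bush_b and hole5 below 0.004 m and z of bush_b in the frame of hole5 below -0.006 m) or (horizontal distance between bush_c and hole5 below 0.004 m and z of bush_c in the frame of hole5 below -0.006 m)).
It fails at once if more than one bush is moved by more than 20 mm (distance of each of bush_a, bush_b from where it was at the start of the episode above 0.02 m or distance of each of bush_a, bush_c from where it was at the start of the episode above 0.02 m or distance of each of bush_b, bush_c from where it was at the start of the episode above 0.02 m).
It also fails if it takes over 64 s, if anything falls off the work surface, if the arm or the gripper's body presses on something with over 40 N, if the wrist force passes 120 N, or if a joint passes its speed limit or range.

## Working session

There is one attempt and no reset: what is moved stays moved. The work goes in short steps, Python scripts to look and compute and a tool call to move; the robot and the scene stay as the last step left them, time stands still between calls to the robot, and variables do not carry over. Pictures are saved under pics/ and viewed, on a budget of 10 in all, crops included, one or two more only if the job needs it, and the job is handed in when it is done.

Besides the shell and the picture viewer there is one more tool, called after "Call:" in YAML: its name, and indented under it one key for each argument. drive_tool: Moves the arm, as the interface text tells. Its arguments: {"type":"object","properties":{"commands":{"type":"array","items":{"type":"number"}}},"required":["commands"]}

```bash
mkdir -p pics; ls
python3 - <<'E'
from station import r
import cv2,numpy as np
print(r.grasp_offset, r.sense())
for n in("scene","side","wrist"):
    c=r.get_calibration(n);print(n,c)
a=r.capture("scene");b=r.capture("side")
cv2.imwrite("pics/scene.png",a);cv2.imwrite("pics/side.png",b)
E
```

```text
pics
0.0187 {'time_s': 0.0, 'joints': array([-4.83232106e+01,  2.20918236e+01,  3.78149701e-01, -2.93343095e-02,
       -6.84128514e+01, -1.48164762e+01]), 'joint_velocities': array([-0.01213762, -0.06832225, -0.03706942,  0.02083692, -0.04158985,
        0.0497029 ]), 'effort': array([-1.50278192e-03, -3.90662491e+01,  1.87407357e+01,  4.22010452e+00,
        1.09375341e-02, -1.90873220e-04]), 'tcp_pos': array([ 0.28211574, -0.55700552,  0.22143641]), 'ee_rot': array([[-4.51647108e-01,  8.92195972e-01, -1.11273751e-03],
       [ 8.92193812e-01,  4.51648466e-01,  1.96589992e-03],
       [ 2.25653418e-03, -1.04884505e-04, -9.99997449e-01]]), 'wrist_force': array([ 0.64275326, -0.65433863,  0.10158416]), 'moment': array([-0.03934294,  0.02629689,  0.01574975]), 'gripper_width': 0.9981183090349306}
scene {'intrinsics': array([[525.4052264 ,   0.        , 320.33198806],
       [  0.        , 525.4052264 , 235.28789078],
       [  0.        ,   0.        ,   1.        ]]), 'distortion': array([-0.01654732,  0.        ,  0.        ,  0.        ,  0.        ]), 'eye': array([ 0.83117365, -0
[... 433 characters left out ...]
0.        ]), 'eye': array([0.36180837, 0.63205777, 0.69090833]), 'attitude': array([[-0.96588517, -0.17778631,  0.18830257],
       [-0.25862133,  0.69995337, -0.66571787],
       [-0.01344749, -0.69170608, -0.72205392]])}
wrist {'intrinsics': array([[355.73014013,   0.        , 313.15461704],
       [  0.        , 355.73014013, 240.25525436],
       [  0.        ,   0.        ,   1.        ]]), 'distortion': array([-0.05356312,  0.        ,  0.        ,  0.        ,  0.        ]), 'eye': array([ 0.22368687, -0.58837788,  0.38383361]), 'attitude': array([[-0.4513156 ,  0.86551966,  0.21723248],
       [ 0.89236222,  0.43719904,  0.11201192],
       [ 0.00197468,  0.24440278, -0.96967179]])}
```

View pics/scene.png

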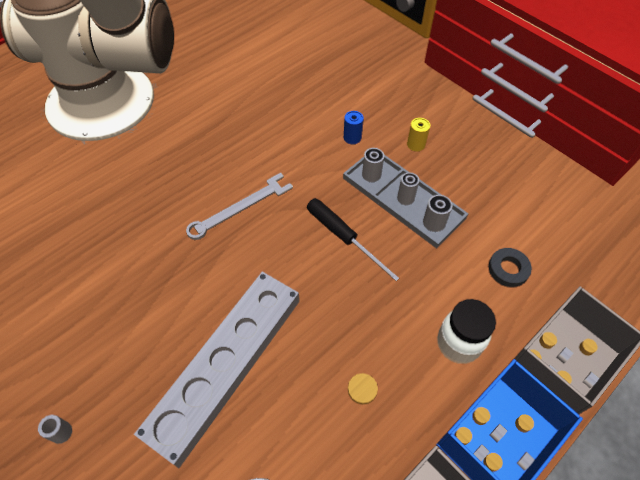

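View pics/side.png

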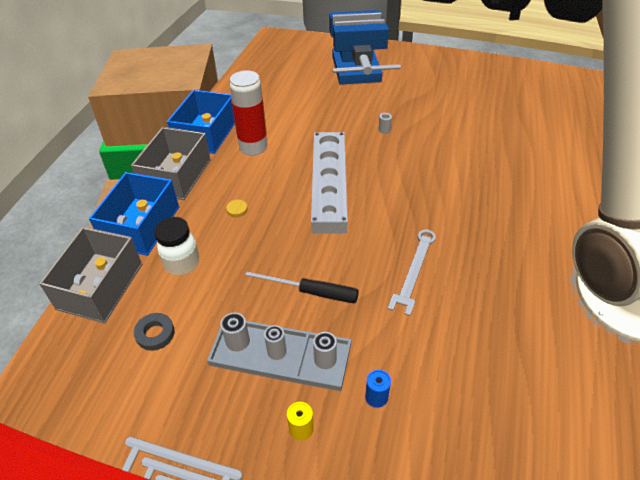

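The scene view shows the gauge (corners about (265,272), (299,293), (177,465), (136,433)) and the tray, with the small-bay bush top at (374,155). In the side view that bush top is at (324,342), and the hole mouths run from (329,210) up to (329,141).

```bash
cat > h.py <<'E'
from station import r
import cv2,numpy as np
def ray(c,px,z):
    u=cv2.undistortPoints(np.array(px,float).reshape(-1,1,2),c["intrinsics"],np.array(c["distortion"]))[:,0]
    d=np.c_[u,np.ones(len(u))]@np.array(c["attitude"]).T
    e=np.array(c["eye"]); return e+d*((z-e[2])/d[:,2])[:,None]
def proj(c,P):
    R=np.array(c["attitude"]); return cv2.projectPoints(np.array(P,float).reshape(-1,1,3),cv2.Rodrigues(R.T)[0],-R.T@np.array(c["eye"]),c["intrinsics"],np.array(c["distortion"]))[0][:,0]
E
python3 - <<'E'
from h import *
s=r.get_calibration("scene");d=r.get_calibration("side")
g=ray(s,[(265,272),(299,293),(177,465),(136,433)],.03);print(g,g.mean(0))
g=ray(d,[(317,133),(343,133),(346,221),(313,221)],.03);print(g,g.mean(0))
print(ray(s,[(374,155),(409,180),(440,205)],.056));print(ray(d,[(324,342),(274,334),(233,323)],.056))
E
```

```text
[[ 5.10978437e-01 -1.39055351e-02  3.00000000e-02]
 [ 5.69818803e-01 -1.84537678e-04  3.00000000e-02]
 [ 6.40585584e-01 -2.57900508e-01  3.00000000e-02]
 [ 5.76040998e-01 -2.73850614e-01  3.00000000e-02]] [ 0.57435596 -0.1364603   0.03      ]
[[ 0.62898094 -0.2598025   0.03      ]
 [ 0.57537778 -0.27311845  0.03      ]
 [ 0.50764631 -0.01677948  0.03      ]
 [ 0.56417375 -0.00245613  0.03      ]] [ 0.5690447  -0.13803914  0.03      ]
[[0.47780848 0.24531224 0.056     ]
 [0.55074481 0.24848079 0.056     ]
 [0.61502867 0.24702718 0.056     ]]
[[0.47575653 0.24873833 0.056     ]
 [0.54761714 0.25390149 0.056     ]
 [0.6110667  0.25145505 0.056     ]]
```

Both views agree to about 5 mm, and the sizes come out right (64 × 268 mm, bushes at plausible spots). I'll go over the gauge first for a wrist view.

Call:
drive_tool:
  commands: [1,0.69,1.0,0,-0.314,1,0.69,1.0,0,-0.314,1,0.69,1.0,0,-0.314,1,0.69,1.0,0,-0.314,1,0.69,1.0,0,-0.314,1,0.69,1.0,0,-0.314,1,0.69,1.0,0,-0.314,1,0.69,1.0,0,-0.314,1,0.69,1.0,0,-0.314,1,0.69,1.0,0,-0.314,1,0.69,1.0,0,-0.314,1,0.69,1.0,0,-0.314]

```text
time_s: 1.3
tcp_pos: [0.5585, -0.1564, 0.2218]
ee_rot: [[0.0, 1.0, -0.002], [1.0, -0.0, 0.0], [0.0, -0.002, -1.0]]
wrist_force: [-0.5, -0.3, -0.9]
gripper_width: 0.999
```

```bash
cat > hol.py <<'E'
from h import *
s=r.sense();print(s["time_s"],s["tcp_pos"],np.degrees(np.arctan2(s["ee_rot"][1,0],s["ee_rot"][0,0])))
c=r.get_calibration("wrist");im=r.capture("wrist");cv2.imwrite("pics/w1.png",im);np.save("w1.npy",np.array([c],object),allow_pickle=True)
G=np.array([.572,-.137,.03]);u=np.array([-.257,.966,0])
print(proj(c,[G+u*k*.052 for k in(2,1,0,-1,-2)]))
E
python3 hol.py
```

```text
1.3 [ 0.55845302 -0.1564408   0.22176271] 89.9958481061582
[[433.1049157  205.18380147]
 [382.98567844 218.16673263]
 [333.2769284  231.05253161]
 [284.30772635 243.75535799]
 [236.37255978 256.19836457]]
```

View pics/w1.png

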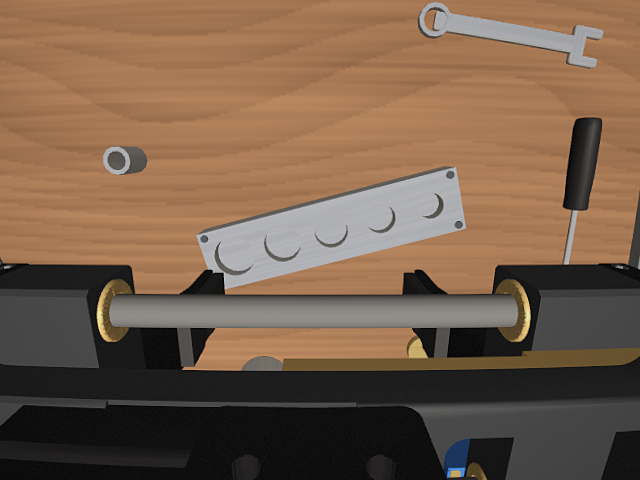

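The wrist view shows the gauge with top corners at (197,234), (455,168), (466,230) and the holes as dark crescents from (235,255) to (433,205). This matches the estimate. I'll go closer to locate the mouths precisely.

Call:
drive_tool:
  commands: [1,0.15,0.05,-0.22,0,1,0.15,0.05,-0.22,0,1,0.15,0.05,-0.22,0,1,0.15,0.05,-0.22,0,1,0.15,0.05,-0.22,0]

```text
time_s: 1.85
tcp_pos: [0.6183, -0.1388, 0.1359]
ee_rot: [[0.003, 1.0, 0.001], [1.0, -0.003, -0.001], [-0.001, 0.001, -1.0]]
wrist_force: [-0.6, -0.1, -0.2]
gripper_width: 1.0
```

```bash
cat > hol2.py <<'E'
from h import *
from scipy.optimize import least_squares
s=r.sense();print(s["time_s"],s["tcp_pos"])
c=r.get_calibration("wrist");im=r.capture("wrist");cv2.imwrite("pics/w2.png",im)
import pickle;pickle.dump(c,open("w2.pkl","wb"))
G=np.array([.572,-.137,.03]);u=np.array([-.257,.966,0]);v=np.array([.966,.257,0])
# rectified top view of plane z=.03, 0.25 mm/px, in approximate gauge frame
N=1200;S=.00025
yy,xx=np.mgrid[0:360,0:N]
P=G+((xx-N/2)*S)[...,None]*u+((yy-180)*S)[...,None]*v
m=proj(c,P.reshape(-1,3)).reshape(360,N,2).astype(np.float32)
t=cv2.remap(im,m[...,0],m[...,1],cv2.INTER_LINEAR);cv2.imwrite("pics/rect.png",t[:, 200:1000] if 0 else cv2.resize(t,(800,240)));cv2.imwrite("rect_full.png",t)
E
python3 hol2.py; python3 -c "
import cv2,numpy as np
a=cv2.imread('pics/w2.png');b=cv2.imread('pics/rect.png')
a=cv2.resize(a,(480,360));o=np.zeros((600,800,3),np.uint8);o[:360,:480]=a;o[360:]=b;cv2.imwrite('pics/c2.png',o)"
```

```text
1.85 [ 0.6182574  -0.13881447  0.13593236]
```

View pics/c2.png

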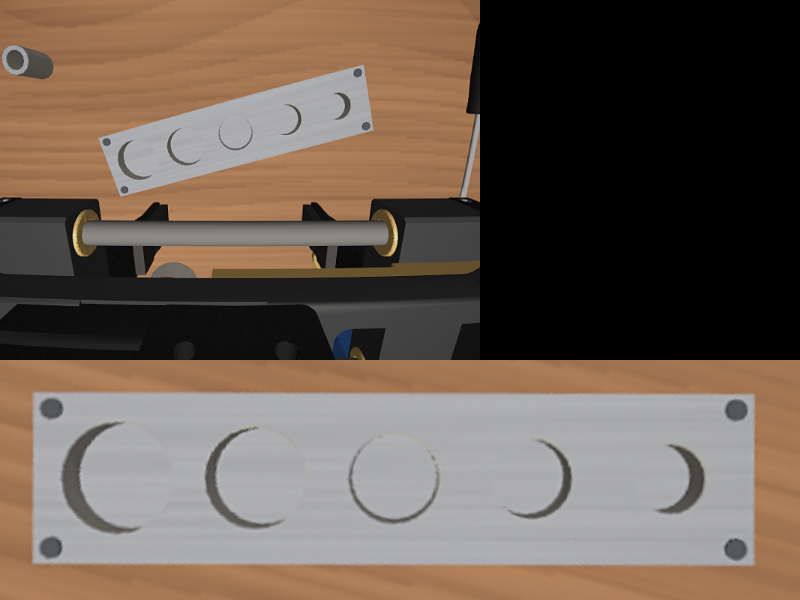

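The rectified view is clear: a full block rectangle, bolts at the four corners and hole mouths in a straight row. I'll take the centre and yaw from the bolts and the outline.

Run:
```python
import cv2,numpy as np
t=cv2.imread("rect_full.png");hsv=cv2.cvtColor(t,cv2.COLOR_BGR2HSV);g=t.max(2)
G=np.array([.572,-.137]);u=np.array([-.257,.966]);v=np.array([.966,.257]);S=.00025
W=lambda p:G+(p[0]-600)*S*u+(p[1]-180)*S*v
m=((hsv[...,1]<60)).astype(np.uint8)
cs,_=cv2.findContours(m,0,2);k=max(cs,key=cv2.contourArea);rc=cv2.minAreaRect(k);print("rect",W(rc[0]),np.array(rc[1])*S,rc[2])
d=((g<130)&(cv2.drawContours(np.zeros_like(m),[k],-1,1,-1)>0)).astype(np.uint8)
n,l,st,ce=cv2.connectedComponentsWithStats(d)
B=[ce[i] for i in range(1,n) if 250<st[i,4]<1400 and (abs(ce[i][1]-180)>80)]
B=np.array(B);print(B);print("bolts",W(B.mean(0)))
L=B[B[:,0]<600].mean(0);R=B[B[:,0]>600].mean(0);D=W(R)-W(L);D/=np.linalg.norm(D);print("dir",D,"yaw",np.degrees(np.arctan2(-D[0],D[1])))
C=W((L+R)/2)
for i in range(5):print("hole",i+1,C+D*.052*(2-i))
# crescent check: fit circles with cv2 enclosing circle
for i in range(1,n):
    if st[i,4]>300 and abs(ce[i][1]-180)<60:
        q=np.argwhere(l==i)[:,::-1].astype(np.float32);c,rad=cv2.minEnclosingCircle(q);print("crescent",W(c),rad*S*2000)
```

```text
rect [ 0.57214919 -0.13962713] [0.27079425 0.06461541] 0.123748779296875
[[  76.92720764   72.3973747 ]
 [1104.01166861   74.94049008]
 [  76.20329025  280.83548766]
 [1103.07061503  283.58769932]]
bolts [ 0.57214166 -0.13953449]
dir [-0.25460992  0.96704384] yaw 14.750472385764974
hole 1 [ 0.54566222 -0.03896193]
hole 2 [ 0.55890194 -0.08924821]
hole 3 [ 0.57214166 -0.13953449]
hole 4 [ 0.58538137 -0.18982077]
hole 5 [ 0.59862109 -0.24010705]
crescent [ 0.59846468 -0.23989384] 41.754512786865234
crescent [ 0.58521909 -0.18975685] 38.05180358886719
crescent [ 0.55895579 -0.08926043] 29.921062469482422
crescent [ 0.5455989  -0.03897923] 25.925207138061523
crescent [ 0.57237383 -0.13947172] 33.615562438964844
```

Bolts, outline and crescent circles agree to 0.3 mm. Next is the bush, over which I'll take a wrist view.

Call:
drive_tool:
  commands: [1,-0.04,0.1,0.07,0,1,-0.245,0.965,0.07,0,1,-0.245,0.965,0.07,0,1,-0.245,0.965,0.07,0,1,-0.245,0.965,0.07,0,1,-0.245,0.965,0.07,0,1,-0.245,0.965,0.07,0,1,-0.245,0.965,0.07,0,1,-0.245,0.965,0.07,0,1,-0.245,0.965,0.07,0,1,-0.245,0.965,0.07,0,1,-0.245,0.965,0.07,0]

```text
time_s: 3.1
tcp_pos: [0.5207, 0.2469, 0.1633]
ee_rot: [[0.004, 1.0, 0.001], [1.0, -0.004, 0.001], [0.001, 0.001, -1.0]]
wrist_force: [-0.7, 0.1, 0.7]
gripper_width: 1.001
```

```bash
cat > bush.py <<'E'
from h import *
s=r.sense();print(s["time_s"],s["tcp_pos"])
c=r.get_calibration("wrist");im=r.capture("wrist")
G=np.array([.50,.25,.056]);N=800;S=.00025
yy,xx=np.mgrid[0:600,0:N]
P=G+((yy-300)*S)[...,None]*np.array([1,0,0])+((xx-400)*S)[...,None]*np.array([0,1,0])
m=proj(c,P.reshape(-1,3)).reshape(600,N,2).astype(np.float32)
t=cv2.remap(im,m[...,0],m[...,1],cv2.INTER_LINEAR);cv2.imwrite("rectb.png",t)
o=np.zeros((600,800,3),np.uint8);o[:240,:320]=cv2.resize(im,(320,240));o[:360,320:]=cv2.resize(t,(480,360));cv2.imwrite("pics/b1.png",o[:360])
print(proj(c,[[.477,.247,.056]]))
E
python3 bush.py
```

```text
3.1 [0.52073897 0.24691528 0.16328615]
[[314.44850688 180.77016949]]
```

View pics/b1.png

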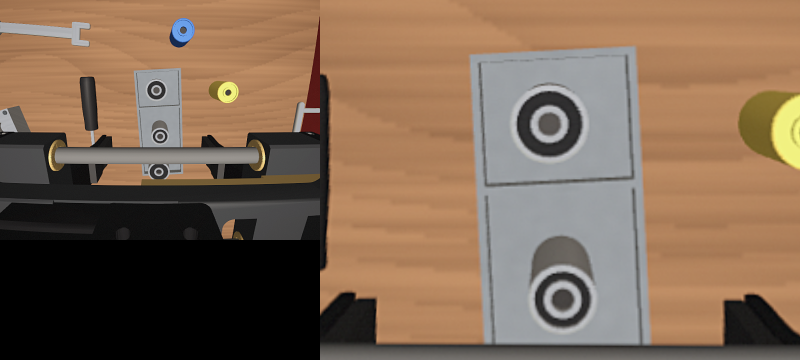

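The wrist view shows the target bush alone in the small bay (rectified crop (549,124)), the next bush at (563,299), and yellow and blue well clear of the jaws. Next I'll refine the centre.

Run:
```python
import cv2,numpy as np
t=cv2.imread("rectb.png");g=cv2.GaussianBlur(t.max(2),(5,5),0)
S=.00025
d=((g<90)).astype(np.uint8);n,l,st,ce=cv2.connectedComponentsWithStats(d)
for i in range(1,n):
    if 120<ce[i][1]<300 and st[i,4]>500 and abs(ce[i][0]-381)<30: print(st[i],.5+(ce[i][1]-300)*S,.25+(ce[i][0]-400)*S)
for c in cv2.HoughCircles(g,cv2.HOUGH_GRADIENT,1,30,param1=80,param2=25,minRadius=50,maxRadius=80)[0]:print(.5+(c[1]-300)*S,.25+(c[0]-400)*S,c[2]*S*2000)
for y in (200,207,214): print(g[y,300:470:2])
```

```text
[ 329  152  107  108 5755] 0.4765037793223284 0.24543284100781929
0.476625 0.245625 27.150002
0.548375 0.251375 25.95
[163 164 164 164 164 164 164 165 170 179 188 195 195 178 112  44  40  46
  47  47  47  47  47  43  52  94 142 177 187 188 184 169 135 100  88  87
  89  91  91  91  91  91  91  91  91  91  90  87  89 105 133 165 185 192
 190 181 147  98  57  44  47  48  49  48  47  44  50  76 120 166 191 197
 192 184 173 164 163 164 164 164 164 164 164 164 164]
[164 164 163 163 163 163 163 165 171 179 186 190 184 159  98  43  42  46
  48  49  50  50  48  43  57 110 162 191 191 187 178 157 118  87  85  89
  90  90  90  90  90  90  91  91  91  91  90  88  88  94 118 155 183 194
 191 181 148 100  56  41  45  46  47  48  47  44  45  60 102 155 188 197
 193 185 174 164 164 165 165 165 165 164 164 164 164]
[163 163 163 163 163 163 163 163 168 177 187 195 196 178 110  49  41  45
  48  49  49  49  47  42  50  83 129 169 188 194 191 177 141 103  88  86
  88  90  90  90  90  90  90  89  89  89  88  86  91 113 144 173 187 192
 189 175 130  77  51  45  48  48  48  48  47  43  47  76 121 166 190 196
 190 181 171 164 163 164 164 165 165 165 164 164 163]
```

Call:
drive_tool:
  commands: [1,-0.1105,-0.0037,-0.1,0,1,-0.1105,-0.0037,-0.1,0,1,-0.1105,-0.0037,-0.2,0,1,-0.1105,-0.0037,-0.26,0,1,-0.1105,-0.0037,-0.32,0,1,-0.1105,-0.0037,-0.3375,0,1,-0.1105,-0.0037,-0.3375,0,0,-0.1105,-0.0037,-0.3375,0,0,-0.1105,-0.0037,-0.3375,0,0,-0.1105,-0.0037,-0.3375,0,0,-0.1105,-0.0037,-0.3375,0,0,-0.1105,-0.0037,-0.3375,0]

```text
time_s: 4.35
tcp_pos: [0.4763, 0.2471, 0.028]
ee_rot: [[0.002, 1.0, 0.001], [1.0, -0.002, 0.001], [0.001, 0.001, -1.0]]
wrist_force: [-0.3, 0.4, -0.2]
gripper_width: 0.632
```

Call:
drive_tool:
  commands: [0,0,0,0,0,0,0,0,0,0,0,0,0,0,0,0,0,0,0,0,0,0,0,0,0,0,0,0,0,0]

```text
time_s: 4.95
tcp_pos: [0.4762, 0.2469, 0.0276]
ee_rot: [[0.002, 1.0, -0.0], [1.0, -0.002, -0.0], [-0.0, -0.0, -1.0]]
wrist_force: [-0.0, -0.4, 1.0]
gripper_width: 0.371
```

Call:
drive_tool:
  commands: [0,0,0,0.1,0,0,0,0,0.2,0,0,0.05,-0.2,0.2,0,0,0.173,-0.715,0.2,0,0,0.173,-0.715,0.2,0,0,0.173,-0.715,0.2,0,0,0.173,-0.715,0.2,0,0,0.173,-0.715,0.2,0,0,0.173,-0.715,0.2,0,0,0.173,-0.715,0.2,0,0,0.173,-0.715,0.2,0]

```text
time_s: 6.05
tcp_pos: [0.5449, -0.0384, 0.1071]
ee_rot: [[0.002, 1.0, -0.001], [1.0, -0.002, 0.0], [0.0, -0.001, -1.0]]
wrist_force: [0.4, 1.3, -2.7]
gripper_width: 0.368
```

Run:
```python
from h import *
s=r.sense();print(s["time_s"],s["tcp_pos"],s["gripper_width"])
T=s["tcp_pos"];c=r.get_calibration("wrist");im=r.capture("wrist")
print(proj(c,[T+[0,0,.028],T+[0,.0164,.028],T+[0,-.0164,.028],[.5457,-.039,.03]]))
a=im[150:390,200:440];o=cv2.resize(a,(600,600),interpolation=cv2.INTER_CUBIC);cv2.imwrite("pics/h1.png",o);cv2.imwrite("h1.png",im)
```

```text
6.05 [ 0.54490999 -0.03842528  0.10710441] 0.36817508443572466
[[316.00433798 315.13648581]
 [355.73757667 314.99234749]
 [276.2613881  315.17967647]
 [313.95807929 248.92246469]]
```

View pics/h1.png

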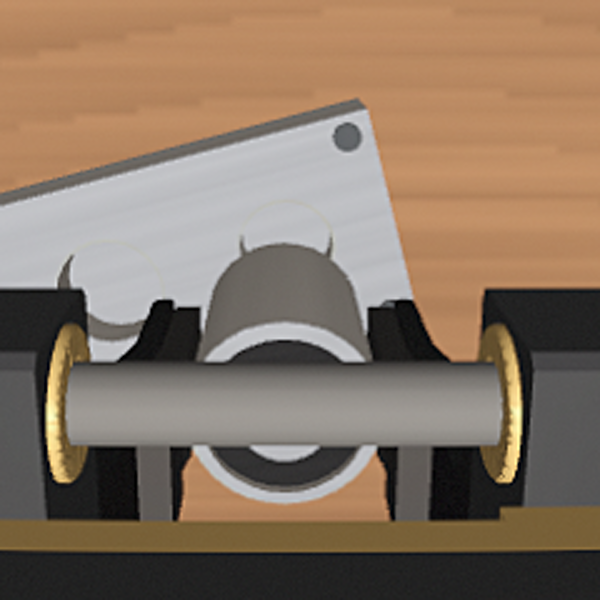

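The held bush's centre appears at about column 314.4, against 316.0 predicted, so the camera's y bias is about -0.7 mm. Its x agrees. I'll lower onto hole 1.

Call:
drive_tool:
  commands: [0,0.0015,0,-0.08,0,0,0.0015,0,-0.115,0,0,0.0015,0,-0.123,0,0,0.0015,0,-0.123,0,0,0.0015,0,-0.123,0]

```text
time_s: 6.6
tcp_pos: [0.5468, -0.0383, 0.0593]
ee_rot: [[0.001, 1.0, 0.002], [1.0, -0.001, 0.0], [0.0, 0.002, -1.0]]
wrist_force: [0.2, 1.0, -2.3]
gripper_width: 0.371
```

Call:
drive_tool:
  commands: [0,0,0,-0.0025,0,0,0,0,-0.005,0,0,0,0,-0.0075,0,0,0,0,-0.0075,0]

```text
time_s: 7.0
tcp_pos: [0.5459, -0.0391, 0.0554]
ee_rot: [[0.002, 1.0, 0.0], [1.0, -0.002, 0.0], [0.0, 0.0, -1.0]]
wrist_force: [-0.3, -0.3, -2.0]
gripper_width: 0.37
```

Call:
drive_tool:
  commands: [0,0,0,-0.002,0,0,0,0,-0.004,0,0,0,0,-0.004,0]

```text
time_s: 7.3
tcp_pos: [0.546, -0.0391, 0.0536]
ee_rot: [[0.002, 1.0, -0.0], [1.0, -0.002, -0.0], [-0.0, -0.0, -1.0]]
wrist_force: [0.0, 0.2, -2.0]
gripper_width: 0.373
```

Call:
drive_tool:
  commands: [0,0,0,-0.0015,0,0,0,0,-0.0015,0]

```text
time_s: 7.5
tcp_pos: [0.5461, -0.0391, 0.0535]
ee_rot: [[0.002, 1.0, 0.0], [1.0, -0.002, -0.0], [-0.0, 0.0, -1.0]]
wrist_force: [-0.8, -0.3, 1.2]
gripper_width: 0.372
```

Call:
drive_tool:
  commands: [0,0,0,-0.0015,0,0,0,0,-0.0015,0]

```text
time_s: 7.7
tcp_pos: [0.5461, -0.0391, 0.0535]
ee_rot: [[0.002, 1.0, 0.0], [1.0, -0.002, -0.0], [-0.0, 0.0, -1.0]]
wrist_force: [-1.4, 0.4, 5.1]
gripper_width: 0.367
```

Firm contact at TCP z 0.0535 (bush underside at 30 mm), with net force about 7 N. It does not enter hole 1. On to hole 2.

Call:
drive_tool:
  commands: [0,0,0,0.025,0,0,0.032,-0.1235,0.025,0,0,0.032,-0.1235,0.025,0,0,0.032,-0.1235,0.025,0,0,0.032,-0.1235,0.015,0,0,0.032,-0.1235,0.0075,0,0,0.032,-0.1235,0.0075,0,0,0.032,-0.1235,0.0075,0]

```text
time_s: 8.5
tcp_pos: [0.5586, -0.0878, 0.0554]
ee_rot: [[0.001, 1.0, -0.001], [1.0, -0.001, -0.0], [-0.0, -0.001, -1.0]]
wrist_force: [0.4, -0.3, -1.6]
gripper_width: 0.365
```

Call:
drive_tool:
  commands: [0,0,0,-0.0025,0,0,0,0,-0.0045,0,0,0,0,-0.0045,0]

```text
time_s: 8.8
tcp_pos: [0.5587, -0.0884, 0.0537]
ee_rot: [[0.002, 1.0, -0.0], [1.0, -0.002, 0.0], [0.0, -0.0, -1.0]]
wrist_force: [0.2, 0.3, -2.4]
gripper_width: 0.369
```

Call:
drive_tool:
  commands: [0,0,0,-0.0015,0,0,0,0,-0.0015,0]

```text
time_s: 9.0
tcp_pos: [0.5589, -0.0884, 0.0534]
ee_rot: [[0.002, 1.0, 0.0], [1.0, -0.002, 0.0], [0.0, 0.0, -1.0]]
wrist_force: [-1.1, -0.6, 0.1]
gripper_width: 0.368
```

Call:
drive_tool:
  commands: [0,0,0,-0.0015,0,0,0,0,-0.0015,0]

```text
time_s: 9.2
tcp_pos: [0.559, -0.0884, 0.0533]
ee_rot: [[0.002, 1.0, 0.001], [1.0, -0.002, -0.0], [-0.0, 0.001, -1.0]]
wrist_force: [-2.4, 1.7, 4.2]
gripper_width: 0.373
```

It rests on hole 2 at the same height with about 6 N net and does not enter. On to hole 3.

Call:
drive_tool:
  commands: [0,0,0,0.025,0,0,0.033,-0.126,0.025,0,0,0.033,-0.126,0.025,0,0,0.033,-0.126,0.025,0,0,0.033,-0.126,0.015,0,0,0.033,-0.126,0.0075,0,0,0.033,-0.126,0.0075,0,0,0.033,-0.126,0.0075,0]

```text
time_s: 10.0
tcp_pos: [0.5718, -0.1382, 0.0554]
ee_rot: [[0.001, 1.0, -0.001], [1.0, -0.001, -0.0], [-0.0, -0.001, -1.0]]
wrist_force: [0.6, -0.7, -2.8]
gripper_width: 0.367
```

Call:
drive_tool:
  commands: [0,0,0,-0.0025,0,0,0,0,-0.0045,0,0,0,0,-0.0045,0]

```text
time_s: 10.3
tcp_pos: [0.5719, -0.1387, 0.0537]
ee_rot: [[0.002, 1.0, -0.0], [1.0, -0.002, 0.0], [0.0, -0.0, -1.0]]
wrist_force: [-1.1, 0.8, -0.8]
gripper_width: 0.371
```

Call:
drive_tool:
  commands: [0,0,0,-0.0015,0,0,0,0,-0.0015,0]

```text
time_s: 10.5
tcp_pos: [0.5719, -0.1389, 0.0531]
ee_rot: [[0.002, 1.0, -0.0], [1.0, -0.002, 0.0], [0.0, -0.0, -1.0]]
wrist_force: [-0.0, -0.6, -2.0]
gripper_width: 0.371
```

Call:
drive_tool:
  commands: [0,0,0,-0.0015,0,0,0,0,-0.0015,0]

```text
time_s: 10.7
tcp_pos: [0.5719, -0.1388, 0.0525]
ee_rot: [[0.002, 1.0, -0.0], [1.0, -0.002, 0.0], [0.0, -0.0, -1.0]]
wrist_force: [-0.7, -1.3, -2.4]
gripper_width: 0.371
```

It is below the rim with no added force, so it's entering. I'll continue gently.

Call:
drive_tool:
  commands: [0,0,0,-0.0025,0,0,0,0,-0.005,0,0,0,0,-0.005,0]

```text
time_s: 11.0
tcp_pos: [0.5718, -0.1388, 0.0503]
ee_rot: [[0.002, 1.0, -0.0], [1.0, -0.002, 0.0], [0.0, -0.0, -1.0]]
wrist_force: [-0.4, 0.4, -2.2]
gripper_width: 0.366
```

Call:
drive_tool:
  commands: [0,0,0,-0.0025,0,0,0,0,-0.005,0,0,0,0,-0.005,0]

```text
time_s: 11.3
tcp_pos: [0.5719, -0.1388, 0.0484]
ee_rot: [[0.002, 1.0, -0.0], [1.0, -0.002, 0.0], [0.0, -0.0, -1.0]]
wrist_force: [0.9, 0.8, -1.8]
gripper_width: 0.37
```

Call:
drive_tool:
  commands: [0,0,0,-0.003,0,0,0,0,-0.006,0,0,0,0,-0.009,0,0,0,0,-0.012,0,0,0,0,-0.012,0]

```text
time_s: 11.8
tcp_pos: [0.5718, -0.1388, 0.0435]
ee_rot: [[0.002, 1.0, -0.0], [1.0, -0.002, 0.0], [0.0, -0.0, -1.0]]
wrist_force: [0.4, 0.1, -2.6]
gripper_width: 0.369
```

Call:
drive_tool:
  commands: [0,0,0,-0.003,0,0,0,0,-0.006,0,0,0,0,-0.009,0,0,0,0,-0.012,0,0,0,0,-0.012,0]

```text
time_s: 12.3
tcp_pos: [0.5719, -0.1388, 0.0387]
ee_rot: [[0.002, 1.0, -0.0], [1.0, -0.002, 0.0], [0.0, -0.0, -1.0]]
wrist_force: [-0.4, 1.4, -1.3]
gripper_width: 0.368
```

Call:
drive_tool:
  commands: [0,0,0,-0.0015,0,0,0,0,-0.003,0,0,0,0,-0.003,0]

```text
time_s: 12.6
tcp_pos: [0.572, -0.1388, 0.0377]
ee_rot: [[0.002, 1.0, -0.0], [1.0, -0.002, 0.0], [0.0, -0.0, -1.0]]
wrist_force: [-0.4, -0.4, -2.0]
gripper_width: 0.369
```

It is about 15.8 mm deep with no resistance. I'll open and retreat.

Call:
drive_tool:
  commands: [0,0,0,-0.001,0,1,0,0,0,0,1,0,0,0,0,1,0,0,0,0,1,0,0,0,0,1,0,0,0,0,1,0,0,0,0,1,0,0,0.1,0,1,0,0,0.2,0,1,0.1,0,0.3,0,1,0.1,0,0.3,0,1,0.1,0,0.3,0]

```text
time_s: 13.8
tcp_pos: [0.6133, -0.1387, 0.1588]
ee_rot: [[0.002, 1.0, 0.003], [1.0, -0.002, 0.0], [0.0, 0.003, -1.0]]
wrist_force: [-0.6, -0.2, -1.4]
gripper_width: 0.996
```

Run:
```python
from h import *
s=r.sense();print(s["time_s"],s["tcp_pos"],s["gripper_width"],s["wrist_force"])
c=r.get_calibration("wrist");im=r.capture("wrist");sd=r.capture("side")
print(proj(c,[[.5721,-.1395,.066]]),proj(r.get_calibration("side"),[[.5721,-.139,.066]]))
m=(cv2.GaussianBlur(im.max(2),(3,3),0)<90).astype(np.uint8);n,l,st,ce=cv2.connectedComponentsWithStats(m)
p=proj(c,[[.5721,-.1395,.066]])[0]
for i in range(1,n):
    if np.linalg.norm(ce[i]-p)<15 and st[i,4]>60: print(st[i],ce[i],[ (z,ray(c,[ce[i]],z)[0,:2]) for z in(.066,.082)])
o=np.zeros((480,800,3),np.uint8);o[:,:400]=im[:, 120:520];o[:,400:]=sd[:,150:550];cv2.imwrite("pics/f.png",o)
```

```text
13.8 [ 0.61328898 -0.13867526  0.1588452 ] 0.9959975563740192 [-0.5722228  -0.24626698 -1.41571058]
[[313.37255412 185.7581028 ]] [[328.18729953 157.69723287]]
[294 168  38  37 711] [312.70464135 185.89451477] [(0.066, array([ 0.57219556, -0.13997645])), (0.082, array([ 0.57061764, -0.13996073]))]
[308 181  11  12 103] [312.73786408 186.18446602] [(0.066, array([ 0.57240152, -0.13995336])), (0.082, array([ 0.57081068, -0.13993909]))]
```

View pics/f.png

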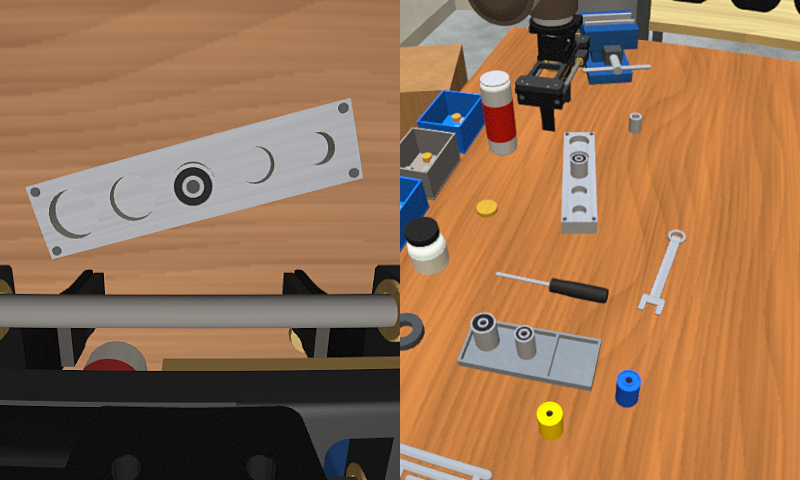

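The bush stands upright in hole 3, with its top centre 0.5 mm from the hole axis at home height. The small bay is empty and the other two bushes are in place. Handing in.

```bash
python3 -c "
from station import r
print(r.finish_job())"
```

```text
the job is handed in; nothing more can be done
None
```

The bush from the small bay belongs to hole 3 (34 mm). I left it standing home there and handed the job in at about 14 s of the 64 s allowed; no verdict is reported.

- **Hole 1:** it rested on the rim at about 7 N net and did not enter.
- **Hole 2:** it rested on the rim at about 6 N net and did not enter.
- **Hole 3:** it went in with no added force. I let go with its underside about 15.7 mm down the 16 mm hole, by the tool height.
- **Size:** the jaw opening (about 32 mm) and the wrist picture (about 33 mm) both fit a 32.8 mm bush.

**Last checks:**
- The wrist picture puts the bush's top centre about 0.5 mm from the hole axis, assuming it is fully down.
- I did not measure the depth or the tilt after letting go. In the pictures the bush looks upright and home.
- The side view shows the small bay empty, with the other two bushes and the blue and yellow look-alikes where they were. I judged that by eye.
- The gripper was open and clear of everything.

**Disagreements:** the wrist camera read about 0.7 mm low in y against the tool position, which I corrected for. The scene and side cameras differed by up to 5 mm, so I used them only for the first approach. No check failed.

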